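Hang up the terminal guard and slide the fixture plate out to the gauge post

ROBOT

A 7-joint arm with a two-finger parallel gripper is mounted at the origin on the work surface. World frame = base frame: x ahead of the robot, y to its left, z up, the work surface at z = 0. Lengths are in m, angles in rad, forces in N, time in s.
With the tool pointing down it reaches from about 0.425 to 0.925 m from the base axis. Payload 6.8 kg.
Tool frame: the origin (TCP) lies midway between the tips of the shut fingers; the grasp point (between the pads) lies 19 mm behind it; y points along the fingers, z is the direction in which the jaws open and shut, and the axes are right-handed (so a half turn about y gives the same grasp; the last joint's range is limited). The gripper opens to 85 mm and grips with 20 to 120 N. Pads are 22 mm wide; open, the fingers measure 114 mm over their backs; the gripper's body (76 mm by 85 mm) begins 54 mm behind the grasp point. The pads swing forward as they close: fully open they stand 13 mm farther back than shut.
Start: joints at [1.15, 0.477, 0.022, 1.555, -0.011, 1.109, -0.083], TCP at [0.208, -0.642, 0.231] pointing down, gripper open.
Joint ranges: [-2.96, 2.96], [-0.34, 2.1], [-1.41, 1.46], [0.24, 2.44], [-1.37, 4.51], [0.17, 1.92], [-2.96, 2.96]. Speed limits (rad/s): [2.39, 2.39, 3.14, 3.14, 3.14, 3.14, 3.14].

INTERFACE

Orientations are given as a unit quaternion [w, x, y, z].
In Python, from station import bot gives the robot as it stands. The module is installed in compiled form; this text tells all that it offers.
- The arm moves only by the shell command python3 -m crank 'ROWS' [FORCE]. ROWS is JSON, a list of rows, each an object with "linear": the shift along the tool's x, y, z in m, a list of three; "dr": the turn, a rotation vector about the tool's x, y, z in degrees, a list of three; "hand": the gripper command: -1 is shut, 1 is fully open, values between are in proportion. A call has 1 to 10 rows; each row is the pose to reach, as a shift and turn from the pose commanded when the call began, along the tool's axes at that moment; what a row does not reach only later rows make up. A row lasts 1/12 s, in which the tool goes at most 41.7 mm and 7.16 degrees, less where a joint would pass 70% of its speed; a pose out of reach is approached as far as the arm can. A call with a gripper value outside its range is refused whole. The fingers move at their own pace and stop on an object; FORCE is the grip in N (left out, the last holds). Time passes only in rows, so rows that repeat a pose let the fingers close. It gives the time, the measured TCP pose, the force and the opening at its end, in the units of the state.
- bot.get_obs(): the state, without advancing time (a new reading comes with each control period).
- bot.read_camera(name): name is "side" or "top" or "wrist"; returns the picture (384x512x3 uint8, blue, green, red); there is no depth.
- bot.camera_params(name): a dict with "K" (3x3 intrinsics, pixels), "R" (3x3) and "t" (3): a world point X has camera coordinates R X + t; the wrist camera has in their place "hand_eye" (4x4, takes a point from camera to tool coordinates, whose origin is the TCP and whose axes are the tool frame's). Camera axes: x right, y down, z forward; pixel columns grow to the right and rows downward; lengths in m; the calibration is good to about 2 mm. The wrist camera is an equidistant fisheye: a pixel r from the principal point sees the ray r / f radians off the axis. A picture is of the moment at which its call begins: read the wrist's pose just before it. camera_params takes no time and is no camera call.
- bot.hand_in(): hands the job in, once; it reports no verdict.
Trained networks look in the newest picture that a camera, given by its name, has taken for a name from the list of things; names that differ only in an ending like _2 or _b are one class to them, and where a whole thing is asked for, a point or a joint stands for the part that bears it (a point fixed in the world has none). Each returns a list of dicts, best first, with "score" (0 to 1); they miss things now and then, are a little off and sometimes report something else, mostly with a low value. They report only what shows in the picture. A call takes as long as a camera call. They do not tell look-alikes from the thing itself.
- bot.search_frame(camera, target): "extent" ([left, top, right, bottom] in pixels, round what is visible of it).
- bot.cut_out(camera, target): "pixels" (384x512 bool, what is visible of it) and "extent" ([left, top, right, bottom] in pixels, round what is visible of it).
- bot.place_of(camera, target): "xy" ([column, row] in pixels: a listed point, or the origin of a listed thing).
The state is a dict: "t": time; "q": joint angles; "joint_vel": joint speeds; "joint_torque": joint torques, N m; "eef_pos": TCP position; "tool_rot": TCP orientation; "contact_force": force on the tool from outside, world axes, zero at the start; "torque": the same for the moment, N m; "gripper_width": opening from 0.0 (shut) to 1.0 (fully open).
Only numpy, scipy, OpenCV 4.12 (cv2) and the standard library are available. Lean on these libraries where they do the work, as an engineer would, in place of code of your own. Each camera call takes 0.05 s, during which the arm holds its last target. There are 200 camera calls.

TASK

Lift the U-shaped terminal guard off the aluminium fixture plate and hang it astride the horizontal rail, letting go of it there. Then slide the plate straight out along the battery stack, without lifting it, beyond the stack's end on the robot's right until its front edge is level with the upright gauge post, and finish still holding the plate down flat on the stack so that it does not tip over the edge. Leave everything else on the bench where it is.

Things in the scene. Friction and masses are not known exactly. Their poses are not given: they have to be found in the camera images.
- stack: Fixed stack of four black battery modules, together 150 mm (own x) by 280 mm (own y) by 80 mm high, flat smooth top. Origin: centre of its underside, on the bench. At yaw 0 its own x points away from the robot, y to the robot's left, z up. The plate slides out along the stack's own -y, over the edge at y = -140 mm.
- plate: Loose flat aluminium plate, 140 (own x) x 320 (own y) x 6 mm, 0.56-0.84 kg, lying on the stack about in line with it. Origin: centre of underside. Front edge at own y -160 mm, centre of mass at +8 mm. Near its tail stands a black grip lug, 60 (x) x 14 (y) mm, 40 mm tall, centred at own y +135 mm. Out at the post it overhangs 195-220 mm, so it tips if let go.
- plate_front (a point): Middle of the plate's front edge (own y = -160 mm, half way up its thickness).
- plate_lug (a point): Centre of the top face of the plate's grip lug, 46 mm above the plate's underside.
- post: Fixed slim steel gauge post, 10 mm thick, pointed, 130 mm high on a 40 mm round foot, on the bench past the end of the stack, on the robot's side of the plate's path. Origin: centre of underside. Axes parallel to the stack's: the plate's front edge is level with it when that edge has y = 0 in this frame.
- guard: Loose grey plastic guard, an inverted U standing on the plate on its two legs: 48 mm wide (own x), 110 mm long (own y, along its tunnel), walls 4 mm, inside 40 mm wide, 60 mm deep; top face 64 mm above the feet. On top a grip rib 12 mm thick (x), 60 mm long (y), 28 mm tall, its top 92 mm above the feet. 0.13 kg. Origin: centre between the feet, at their underside.
- guard_ceiling (a point): Centre of the guard's inner ceiling (60 mm above its feet).
- rail: Fixed steel rail behind the stack as seen from the robot: a horizontal round bar of 16 mm diameter, 300 mm long along its own y, its axis 140 mm above the bench, on a post at either end. Origin: on the bench below the middle of the bar. At yaw 0 its own x points away from the robot, y to the robot's left, z up. The guard hangs astride it anywhere between the posts.
- parts_bin: Bystander: open blue plastic bin 75 x 95 x 35 mm on the bench under the place where the plate will overhang. Origin: centre of underside.
- carton: Bystander: cardboard carton 60 x 90 x 40 mm high on the bench under the rail. Origin: centre of underside.
- squeeze_bottle: Bystander: white bottle with red cap, 56 mm across, 150 mm high, at the far right. Origin: centre of underside.
- wrench: Bystander: steel wrench lying on the bench to the left of the stack. Origin: centre of underside.
- jar: Bystander: jar 60 mm across, 70 mm high, left of the stack. Origin: centre of underside.
- tape_roll: Bystander: roll of tape 90 mm across, 24 mm high, lying to the right of the rail. Origin: centre of underside.
- screwdriver: Bystander: screwdriver lying on the bench to the right. Origin: centre of underside.
Mind the look-alikes: they are no part of the job. Of the things shaped like the guard, the grey one is meant.

How it is judged:
On the way, in this order (a step that is already met when the one before it is completed fails the run):
1. the guard hangs astride the rail, let go of (x of guard_ceiling in the frame of rail between -0.025 and 0.025 m and y of guard_ceiling in the frame of rail between -0.11 and 0.11 m and z of guard_ceiling in the frame of rail between 0.135 and 0.165 m and angle between guard's own z axis and vertical below 0.6 rad and contact force between guard and rail above 0.2 N and contact force between the fingers and guard below 0.05 N and linear speed of guard below 0.1 m/s), for 0.3 s.
2. the plate's front edge is level with the gauge post, the plate flat on the stack and held (y of plate_front in the frame of post between -0.01 and 0.01 m and x of plate_front in the frame of stack between -0.035 and 0.035 m and angle between the y axis of plate and the y axis of stack, either way round below 0.15 rad and angle between plate's own z axis and vertical below 0.05 rad and z of plate in the frame of stack between 0.073 and 0.087 m and contact force between the fingers and plate above 1 N and contact force between plate and post below 0.1 N and contact force between plate and guard below 0.05 N and linear speed of plate below 0.02 m/s), for 0.3 s.
At the end, for the whole second after the job is handed in: Guard astride the rail at rest, untouched. Plate front edge within 10 mm of level with the post, 35 mm of the stack's centre line, 0.15 rad of its direction; tilt under 0.05 rad, within 7 mm of the stack top, still, clear of post and guard, fingers bearing on it with over 1 N (all of step 1 and all of step 2); the arm keeps its last pose, push and grip.
It fails at once if the plate tips or is thrown off (angle between plate's own z axis and vertical above 0.25 rad or height (world z) of plate below 0.05 m).
It fails at once if the plate is lifted off the stack instead of slid (z of plate in the frame of stack above 0.105 m).
It fails at once if a bystander is moved by more than 40 mm (distance of any of parts_bin, carton, squeeze_bottle, wrench, jar, tape_roll, screwdriver from where it was at the start of the episode above 0.04 m).
It also fails if it takes over 53 s, if anything falls off the work surface, if the arm or the gripper's body presses on something with over 40 N, if the wrist force passes 120 N, or if a joint passes its speed limit or range.

## Working session

There is one attempt and no reset: what is moved stays moved. The work goes in short steps, Python scripts to look and compute and a shell command to move; the robot and the scene stay as the last step left them, time stands still between calls to the robot, and variables do not carry over. Pictures are saved under pics/ and viewed, about 8 in all and at most 12, crops included, and the job is handed in when it is done.

```bash
mkdir -p pics
python3 - <<'E'
from station import bot
import cv2,numpy as np
o=bot.get_obs();print(o['t'],o['eef_pos'],o['tool_rot'],o['gripper_width'],o['contact_force'])
ims=[]
for c in ['side','top']:
    im=bot.read_camera(c);ims.append(im);p=bot.camera_params(c);print(c,np.round(p['K'],1).tolist(),np.round(-p['R'].T@p['t'],3),np.round(p['R'],3).tolist())
    for n in ['guard','plate','plate_front','plate_lug','post','rail','stack','guard_ceiling']:
        for d in bot.place_of(c,n)[:3]: print(' ',n,np.round(d['xy'],1),round(d['score'],2))
    cv2.imwrite(f'pics/{c}0.png',cv2.resize(im,(800,600)))
print(bot.camera_params('wrist'), bot.get_obs()['t'])
E
```

```text
0.0 [ 0.20750553 -0.64167543  0.23030962] [ 0.10999049 -0.11029931  0.69911788 -0.69783261] 0.9993540549608824 [0.47885674 0.00888672 0.0877062 ]
side [[495.9, 0.0, 255.2], [0.0, 495.9, 190.6], [0.0, 0.0, 1.0]] [ 0.337 -1.186  0.792] [[0.988, -0.155, 0.002], [-0.076, -0.496, -0.865], [0.135, 0.854, -0.502]]
  guard [245.3 175.6] 0.86
  guard [241.5 198.5] 0.8
  guard [197.4 152.2] 0.53
  plate [235.8 199.2] 0.55
  plate_front [247.4 228.7] 0.9
  plate_front [296.9 197.2] 0.16
  plate_lug [237.1 162.2] 0.89
  post [203.5 305.7] 0.57
  guard_ceiling [237.9 174.2] 0.93
  guard_ceiling [243.1 159.6] 0.7
top [[452.3, 0.0, 246.2], [0.0, 452.3, 190.1], [0.0, 0.0, 1.0]] [ 0.293 -0.016  1.495] [[0.022, -1.0, 0.011], [-0.99, -0.023, -0.14], [0.141, -0.008, -0.99]]
  guard [157.7 181.8] 0.85
  plate [241.2 194. ] 0.85
  plate [192.3 189.9] 0.7
  plate_front [288.4 198.7] 0.65
  plate_front [204.5 139.7] 0.21
  plate_lug [193.9 187. ] 0.9
  post [338.8 237.3] 0.61
  rail [203.5 140.2] 0.79
  stack [368.6 221.2] 0.23
  guard_ceiling [156.1 175.9] 0.72
  guard_ceiling [238.8 192.9] 0.66
{'K': array([[297.31863964,   0.        , 259.04614085],
       [  0.        , 297.31863964, 188.25351741],
       [  0.        ,   0.        ,   1.        ]]), 'hand_eye': array([[-1.10824616e-03,  9.55531502e-01,  2.94886961e-01,
        -7.44456982e-02],
       [-1.05892526e-03, -2.94888098e-01,  9.55531207e-01,
        -1.42171671e-01],
       [ 9.99998825e-01,  7.46700535e-04,  1.33864505e-03,
        -2.68683100e-04],
       [ 0.00000000e+00,  0.00000000e+00,  0.00000000e+00,
         1.00000000e+00]])} 0.9
```

View pics/side0.png

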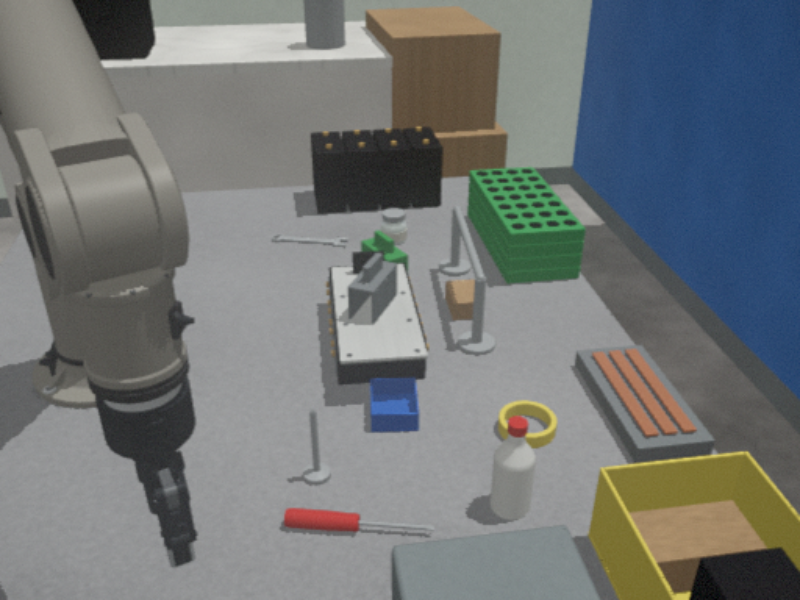

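View pics/top0.png

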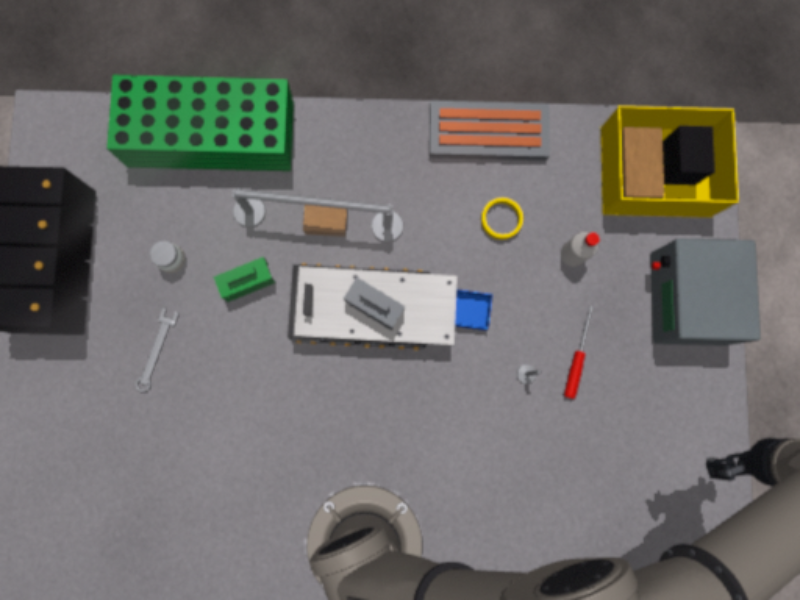

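The grey guard is on the plate at top-800 px (375,303) and the green look-alike is at (243,278). The rail runs (238,193)–(390,208), the post is at (527,374) and the lug at (308,300). The grey one is the target, so I'll measure it and check it in a close crop.

```bash
cat > h.py <<'E'
from station import bot
import cv2,numpy as np
from scipy.spatial.transform import Rotation as Ro
def ray(cam,uv,z):
    p=bot.camera_params(cam);R=np.array(p['R']);C=-R.T@np.array(p['t'])
    d=R.T@np.linalg.inv(p['K'])@[uv[0],uv[1],1];return C+d*(z-C[2])/d[2]
def wray(uv,z,o):
    p=bot.camera_params('wrist');K=p['K'];v=np.array([(uv[0]-K[0,2])/K[0,0],(uv[1]-K[1,2])/K[1,1]]);r=np.hypot(*v)
    d=np.append(v/r*np.sin(r),np.cos(r));H=p['hand_eye'];q=o['tool_rot'];R=Ro.from_quat([q[1],q[2],q[3],q[0]]).as_matrix()
    C=np.array(o['eef_pos'])+R@H[:3,3];d=R@H[:3,:3]@d;return C+d*(z-C[2])/d[2]
def proj(cam,X):
    p=bot.camera_params(cam);c=p['R']@np.array(X)+p['t'];u=p['K']@c;return u[:2]/u[2]
E
python3 - <<'E'
from h import *
im=bot.read_camera('top')
cv2.imwrite('pics/crop1.png',cv2.resize(im[110:260,140:350],(798,570),interpolation=cv2.INTER_CUBIC))
for n,zs in [('guard',.15),('plate',.086),('plate_lug',.126),('post',0),('rail',.14),('stack',.08)]:
    for d in bot.cut_out('top',n)[:3]:
        m=d['pixels'].astype(np.uint8);r=cv2.minAreaRect(cv2.findNonZero(m))
        b=cv2.boxPoints(r); print(n,round(d['score'],2),np.round(d['extent']),int(m.sum()),[np.round(ray('top',x,zs)[:2],3).tolist() for x in b], np.round(ray('top',r[0],zs)[:2],3))
E
```

```text
guard 0.68 [220. 180. 258. 209.] 638 [[0.474, 0.056], [0.521, 0.029], [0.466, -0.066], [0.419, -0.039]] [ 0.47  -0.005]
guard 0.27 [185. 168. 295. 221.] 3860 [[0.405, 0.146], [0.542, 0.144], [0.531, -0.167], [0.394, -0.16]] [ 0.467 -0.009]
post 0.67 [333. 233. 343. 247.] 131 [[0.365, -0.311], [0.366, -0.354], [0.33, -0.354], [0.329, -0.311]] [ 0.347 -0.332]
rail 0.83 [150. 119. 258. 157.] 1178 [[0.621, 0.281], [0.694, 0.277], [0.666, -0.062], [0.593, -0.055]] [0.644 0.11 ]
rail 0.37 [294. 185. 315. 213.] 498 [[0.431, -0.16], [0.502, -0.166], [0.497, -0.233], [0.427, -0.227]] [ 0.464 -0.197]
stack 0.72 [184. 167. 277. 230.] 814 [[0.397, 0.167], [0.565, 0.162], [0.552, -0.122], [0.385, -0.113]] [0.474 0.024]
```

View pics/crop1.png

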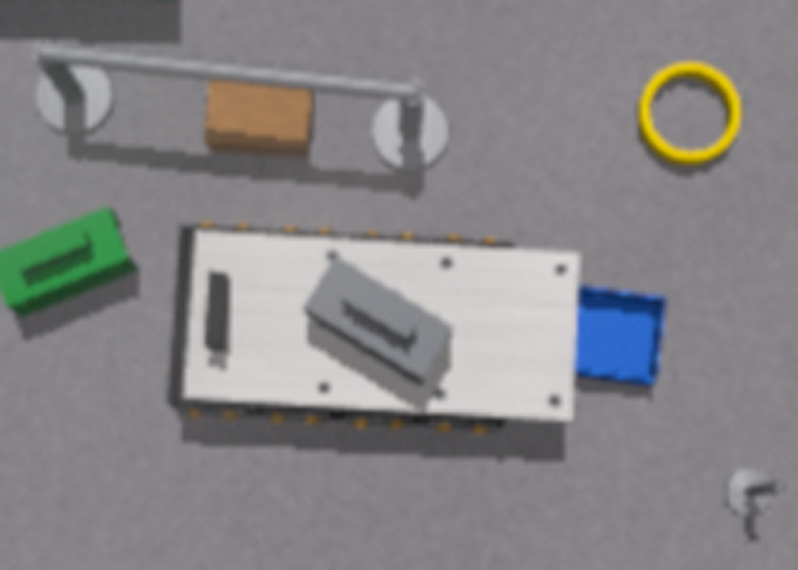

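The close crop shows the grey guard on the plate with its long axis from about (325,282) to (435,352), the rail from (40,56) to (420,90), the lug top at (218,310) and the front edge from (580,252) to (573,420).

Run:
```python
from h import *
f=lambda x,y,z:ray('top',(140+(x+.5)/3.8-.5,110+(y+.5)/3.8-.5),z)[:2]
g=[f(*p,.15) for p in [(338,262),(452,327),(425,380),(307,305)]]
print('guard top corners',np.round(g,3).tolist(),np.round(np.mean(g,0),3)); d=(g[0]+g[3]-g[1]-g[2])/2; print('len,dir',np.hypot(*d),np.degrees(np.arctan2(d[1],d[0])))
for n,z,ps in [('rib',.178,[(346,302),(413,336)]),('rail',.148,[(40,53),(422,88)]),('lug',.126,[(210,272),(228,272),(226,352),(207,350)]),('plate',.086,[(195,230),(580,252),(573,420),(183,400)]),('post',0,[(750,492)]),('posttip',.13,[(772,488)]),('bin',.035,[(580,290),(664,298),(655,383),(578,372)]),('railfeet',0,[(74,95),(410,131)])]:
    P=[f(*p,z) for p in ps];print(n,np.round(P,3).tolist(),np.round(np.mean(P,0),3))
    if len(P)==2: d=P[0]-P[1];print('  ',np.hypot(*d),np.degrees(np.arctan2(d[1],d[0])))
# side cross-check
for n,z,uv in [('lug',.126,(237.1,162.2)),('front',.083,(247.4,228.7)),('post',0,(203.5,305.7)),('gceil',.146,(237.9,174.2)),('posttip',.13,(315*.64,412*.64))]: print('side',n,np.round(ray('side',uv,z)[:2],3))
for n,z,uv in [('lug',.126,(193.9,187)),('front',.083,(288.4,198.7)),('post',0,(338.8,237.3)),('gceil',.146,(238.8,192.9)),('rail',0,(203.5,140.2))]: print('top',n,np.round(ray('top',uv,z)[:2],3))
o=bot.get_obs();q=o['tool_rot'];print(Ro.from_quat([q[1],q[2],q[3],q[0]]).as_matrix().round(3))
```

```text
guard top corners [[0.517, 0.027], [0.467, -0.064], [0.425, -0.044], [0.482, 0.051]] [ 0.473 -0.008]
len,dir 0.10722302005894256 60.00594338143182
rib [[0.481, 0.019], [0.456, -0.033]] [ 0.469 -0.007]
   0.058191084385049385 64.22094383901656
rail [[0.683, 0.272], [0.661, -0.037]] [0.672 0.118]
   0.309367582466368 86.02993479150231
lug [[0.511, 0.131], [0.511, 0.116], [0.446, 0.116], [0.447, 0.131]] [0.479 0.123]
plate [[0.552, 0.149], [0.541, -0.172], [0.401, -0.167], [0.41, 0.153]] [ 0.476 -0.009]
post [[0.349, -0.331]] [ 0.349 -0.331]
posttip [[0.347, -0.321]] [ 0.347 -0.321]
bin [[0.517, -0.178], [0.512, -0.25], [0.438, -0.243], [0.446, -0.177]] [ 0.478 -0.212]
railfeet [[0.688, 0.271], [0.662, -0.029]] [0.675 0.121]
   0.30148559310939504 85.13059240627932
side lug [0.489 0.121]
side front [ 0.479 -0.165]
side post [ 0.353 -0.335]
side gceil [0.478 0.009]
side posttip [ 0.355 -0.347]
top lug [0.493 0.133]
top front [ 0.469 -0.161]
top post [ 0.355 -0.337]
top gceil [ 0.475 -0.005]
top rail [0.672 0.12 ]
[[-0.951  0.     0.308]
 [-0.308 -0.    -0.951]
 [-0.    -1.     0.   ]]
```

```bash
python3 -m crank '[{"linear":[-0.1,-0.08,-0.05],"dr":[0,-7,0],"hand":1},{"linear":[-0.305,-0.1,-0.156],"dr":[0,-43,0],"hand":1},{"linear":[-0.305,-0.1,-0.156],"dr":[0,-43,0],"hand":1},{"linear":[-0.305,-0.1,-0.156],"dr":[0,-43,0],"hand":1},{"linear":[-0.305,-0.1,-0.156],"dr":[0,-43,0],"hand":1},{"linear":[-0.305,-0.1,-0.156],"dr":[0,-43,0],"hand":1},{"linear":[-0.305,-0.1,-0.156],"dr":[0,-43,0],"hand":1},{"linear":[-0.305,-0.1,-0.156],"dr":[0,-43,0],"hand":1},{"linear":[-0.305,-0.1,-0.156],"dr":[0,-43,0],"hand":1},{"linear":[-0.305,-0.1,-0.156],"dr":[0,-43,0],"hand":1}]' 60
cat >> h.py <<'E'
def tomove(dst,zdir=None,ydir=None):
    "tool shift to world point; zdir: wanted heading of tool z (deg), tool down"
    o=bot.get_obs();q=o['tool_rot'];R=Ro.from_quat([q[1],q[2],q[3],q[0]]).as_matrix()
    s=R.T@(np.array(dst)-o['eef_pos']);dr=np.zeros(3)
    if zdir is not None:
        a=np.radians(zdir);z=np.array([np.cos(a),np.sin(a),0]);y=np.array([0,0,-1.]);T=np.c_[np.cross(y,z),y,z]
        dr=np.degrees(Ro.from_matrix(R.T@T).as_rotvec())
    print('t',round(o['t'],2),'q',np.round(o['q'],2),'tcp',np.round(o['eef_pos'],4),'F',np.round(o['contact_force'],1),'w',round(o['gripper_width'],3),'-> lin',np.round(s,4).tolist(),'dr',np.round(dr,2).tolist())
E
python3 -c "
from h import *
tomove([.474,-.007,.30],-29)"
```

```text
t: 2.08
eef_pos: [0.4562, -0.3938, 0.3334]
tool_rot: [-0.363, 0.36, -0.607, 0.608]
contact_force: [-0.1, 0.7, -0.2]
gripper_width: 1.002
t 2.08 q [ 0.81  0.29 -0.26  1.59  0.07  1.26  0.05] tcp [ 0.4562 -0.3938  0.3334] F [-0.1  0.7 -0.2] w 1.002 -> lin [-0.3484, 0.0338, -0.1688] dr [-0.24, 0.53, -0.19]
```

```bash
python3 -m crank '[{"linear":[-0.348,0.034,-0.169],"dr":[0,0.5,0],"hand":1},{"linear":[-0.348,0.034,-0.169],"dr":[0,0.5,0],"hand":1},{"linear":[-0.348,0.034,-0.169],"dr":[0,0.5,0],"hand":1},{"linear":[-0.348,0.034,-0.169],"dr":[0,0.5,0],"hand":1},{"linear":[-0.348,0.034,-0.169],"dr":[0,0.5,0],"hand":1},{"linear":[-0.348,0.034,-0.169],"dr":[0,0.5,0],"hand":1},{"linear":[-0.348,0.034,-0.169],"dr":[0,0.5,0],"hand":1},{"linear":[-0.348,0.034,-0.169],"dr":[0,0.5,0],"hand":1},{"linear":[-0.348,0.034,-0.169],"dr":[0,0.5,0],"hand":1},{"linear":[-0.348,0.034,-0.169],"dr":[0,0.5,0],"hand":1}]'
python3 - <<'E'
from h import *
o=bot.get_obs();im=bot.read_camera('wrist')
cv2.imwrite('pics/w1.png',cv2.resize(im,(768,576),interpolation=cv2.INTER_CUBIC))
import json;json.dump({k:np.array(o[k]).tolist() for k in ('eef_pos','tool_rot')},open('o1.json','w'))
for n,z in [('guard_ceiling',.146),('plate_lug',.126)]:
    for d in bot.place_of('wrist',n): print(n,d['score'],d['xy'],wray(d['xy'],z,o))
tomove([.474,-.007,.154],-29)
E
```

```text
t: 2.92
eef_pos: [0.4709, -0.0072, 0.2975]
tool_rot: [0.359, -0.358, 0.61, -0.609]
contact_force: [0.6, -0.1, -0.2]
gripper_width: 0.998
guard_ceiling 0.84 [267.2, 175.0] [ 0.47704828 -0.01239705  0.146     ]
plate_lug 0.85 [208.8, 57.7] [0.48334718 0.12364887 0.126     ]
t 3.07 q [ 0.39  0.11 -0.53  1.91  0.06  1.14 -0.68] tcp [ 0.4713 -0.013   0.2974] F [-0.3 -1.3  0.4] w 0.999 -> lin [-0.0066, 0.1434, -0.0007] dr [-0.02, -0.42, 0.01]
```

View pics/w1.png

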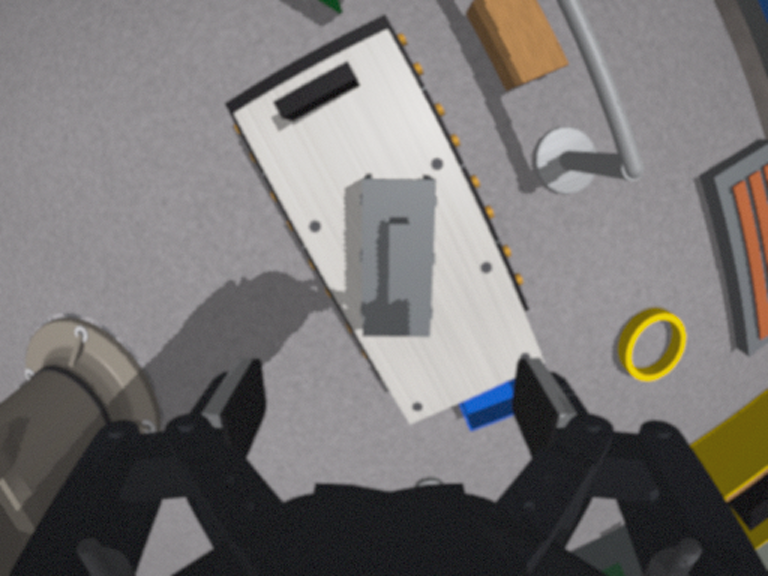

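Run:
```python
from h import *
import json;o=json.load(open('o1.json'));o2=bot.get_obs()
for oo in (o,o2):
    f=lambda x,y,z:wray(((x+.5)/1.5-.5,(y+.5)/1.5-.5),z,oo)[:2]
    g=[f(*p,.15) for p in [(365,179),(437,180),(430,337),(363,335)]];c=np.mean(g,0);d=(g[0]+g[1]-g[2]-g[3])/2
    print(np.round(c,4),np.hypot(*d),np.degrees(np.arctan2(d[1],d[0])),'w',np.hypot(*((g[0]+g[3]-g[1]-g[2])/2)))
    print('rib front/back mid',f(400,221,.178),f(399,303,.178))
    r=[f(275,102,.126),f(348,64,.126),f(357,82,.126),f(286,121,.126)];print('lug',np.mean(r,0)); 
    p=[f(233,112,.086),f(388,28,.086),f(543,356,.086),f(411,423,.086)];print('plate',np.round(p,3).tolist())
    print('rail right end',f(632,168,.148), 'foot',f(566,160,0))
for i in range(3): bot.read_camera('wrist'); tomove([.474,-.007,.154],-29)
```

```text
[ 0.4767 -0.0097] 0.10950371056600769 59.648981013638355 w 0.047132739064162335
rib front/back mid [0.49203016 0.01806122] [ 0.46674586 -0.02680991]
lug [0.48306954 0.11951223]
plate [[0.414, 0.15], [0.554, 0.145], [0.544, -0.168], [0.404, -0.17]]
rail right end [ 0.65738301 -0.029842  ] foot [ 0.66408047 -0.03334859]
[ 0.4769 -0.0159] 0.10953844635372759 59.38043433498725 w 0.047121819839333196
rib front/back mid [0.49245606 0.01193959] [ 0.46695503 -0.03282356]
lug [0.48396192 0.11322375]
plate [[0.415, 0.144], [0.555, 0.138], [0.543, -0.175], [0.404, -0.176]]
rail right end [ 0.65747799 -0.03679421] foot [ 0.66408767 -0.04067407]
t 3.12 q [ 0.4   0.11 -0.53  1.91  0.06  1.14 -0.68] tcp [ 0.4714 -0.0146  0.2973] F [ 0.4 -0.8 -1. ] w 1.0 -> lin [-0.008, 0.1433, -0.0015] dr [-0.02, -0.59, 0.03]
t 3.17 q [ 0.4   0.11 -0.53  1.91  0.06  1.14 -0.68] tcp [ 0.4714 -0.0154  0.2973] F [0.3 0.  0.5] w 1.0 -> lin [-0.0087, 0.1433, -0.0019] dr [-0.02, -0.7, 0.04]
t 3.22 q [ 0.4   0.11 -0.53  1.91  0.06  1.14 -0.68] tcp [ 0.4714 -0.0157  0.2973] F [ 0.2  0.1 -0.2] w 1.0 -> lin [-0.0089, 0.1433, -0.0021] dr [-0.01, -0.74, 0.03]
```

```bash
python3 -m crank '[{"linear":[-0.008,0.035,0.0005],"dr":[0,0,0],"hand":1},{"linear":[-0.008,0.07,0.0005],"dr":[0,0,0],"hand":1},{"linear":[-0.008,0.105,0.0005],"dr":[0,0,0],"hand":1},{"linear":[-0.008,0.13,0.0005],"dr":[0,0,0],"hand":1},{"linear":[-0.008,0.143,0.0005],"dr":[0,0,0],"hand":1},{"linear":[-0.008,0.143,0.0005],"dr":[0,0,0],"hand":0},{"linear":[-0.008,0.143,0.0005],"dr":[0,0,0],"hand":-1},{"linear":[-0.008,0.143,0.0005],"dr":[0,0,0],"hand":-1},{"linear":[-0.008,0.143,0.0005],"dr":[0,0,0],"hand":-1},{"linear":[-0.008,0.143,0.0005],"dr":[0,0,0],"hand":-1}]' 60
python3 -m crank '[{"linear":[0,0,0],"dr":[0,0,0],"hand":-1},{"linear":[0,0,0],"dr":[0,0,0],"hand":-1},{"linear":[0,0,0],"dr":[0,0,0],"hand":-1}]'
python3 -c "
from h import *
tomove([.476,-.009,.29],-30)"
```

```text
t: 4.05
eef_pos: [0.4767, -0.0073, 0.1556]
tool_rot: [-0.356, 0.355, -0.611, 0.612]
contact_force: [-0.1, -0.1, 0.8]
gripper_width: 0.299
t: 4.3
eef_pos: [0.4764, -0.0072, 0.1552]
tool_rot: [-0.356, 0.355, -0.611, 0.612]
contact_force: [-0.3, -1.1, 5.5]
gripper_width: 0.125
t 4.3 q [ 0.33  0.29 -0.52  2.07  0.2   0.83 -0.82] tcp [ 0.4764 -0.0072  0.1552] F [-0.3 -1.1  5.5] w 0.125 -> lin [0.0017, -0.1348, 0.0007] dr [-0.1, 0.41, -0.02]
```

```bash
python3 -m crank '[{"linear":[0,-0.015,0],"dr":[0,0,0],"hand":-1},{"linear":[0,-0.045,0],"dr":[0,0,0],"hand":-1},{"linear":[0,-0.08,0],"dr":[0,0,0],"hand":-1},{"linear":[0,-0.115,0],"dr":[0,0,0],"hand":-1},{"linear":[0,-0.14,0],"dr":[0,0,0],"hand":-1},{"linear":[-0.02,-0.145,0.01],"dr":[0,-3,0],"hand":-1},{"linear":[-0.05,-0.145,0.026],"dr":[0,-7,0],"hand":-1},{"linear":[-0.08,-0.145,0.042],"dr":[0,-11,0],"hand":-1},{"linear":[-0.11,-0.145,0.057],"dr":[0,-15,0],"hand":-1},{"linear":[-0.14,-0.145,0.073],"dr":[0,-19,0],"hand":-1}]'
python3 -m crank '[{"linear":[0.0,0,0],"dr":[0,0,0],"hand":-1},{"linear":[0.0,0,0],"dr":[0,0,0],"hand":-1},{"linear":[0.0,0,0],"dr":[0,0,0],"hand":-1}]'
python3 - <<'E'
from h import *
o=bot.get_obs();im=bot.read_camera('wrist');im2=bot.read_camera('side')
tomove([.672,.12,.295],-4.5)
cv2.imwrite('pics/w2.png',np.hstack([cv2.resize(im,(400,300)),cv2.resize(im2[60:300,120:440],(400,300))]))
E
```

```text
t: 5.13
eef_pos: [0.6092, 0.0795, 0.2991]
tool_rot: [-0.452, 0.453, -0.543, 0.543]
contact_force: [0.2, -0.7, -0.7]
gripper_width: 0.128
t: 5.38
eef_pos: [0.6077, 0.0785, 0.2986]
tool_rot: [0.451, -0.452, 0.544, -0.544]
contact_force: [-0.4, -0.0, -0.3]
gripper_width: 0.126
t 5.48 q [ 0.22  0.38 -0.6   1.6   0.23  1.23 -0.61] tcp [0.6075 0.0777 0.2992] F [-0.9  0.7 -1.1] w 0.126 -> lin [-0.0535, 0.0041, 0.0555] dr [0.02, -6.16, 0.06]
```

View pics/w2.png

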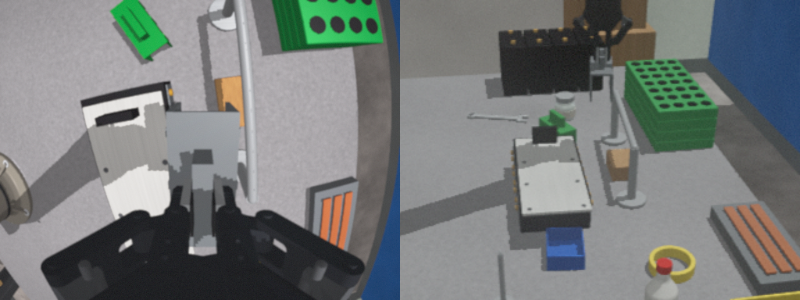

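The guard is held straight with its feet clear of the rail. The rail bar runs at wrist-400 px (245,40)–(253,195), just right of the guard. I'll move over it and re-measure there.

```bash
python3 - <<'E'
from h import *
o=bot.get_obs()
for p in [(245,50),(249,120),(253,190)]: print(wray((p[0]*1.28,p[1]*1.28),.145,o))
E
python3 -m crank '[{"linear":[-0.02,0,0.02],"dr":[0,-3,0],"hand":-1},{"linear":[-0.04,0.002,0.04],"dr":[0,-6,0],"hand":-1},{"linear":[-0.0535,0.004,0.0555],"dr":[0,-6.2,0],"hand":-1},{"linear":[-0.0535,0.004,0.0555],"dr":[0,-6.2,0],"hand":-1},{"linear":[-0.0535,0.004,0.0555],"dr":[0,-6.2,0],"hand":-1},{"linear":[-0.0535,0.004,0.0555],"dr":[0,-6.2,0],"hand":-1},{"linear":[-0.0535,0.004,0.0555],"dr":[0,-6.2,0],"hand":-1}]'
python3 - <<'E'
from h import *
o=bot.get_obs();im=bot.read_camera('wrist');im2=bot.read_camera('side')
tomove([.672,.12,.23],-4.5)
cv2.imwrite('pics/w3.png',np.hstack([cv2.resize(im,(450,338)),cv2.resize(im2[80:230,180:330],(338,338))]))
E
```

```text
[0.68017591 0.17741132 0.145     ]
[0.67075043 0.08661405 0.145     ]
[ 0.66435644 -0.01679876  0.145     ]
t: 6.07
eef_pos: [0.672, 0.1199, 0.2958]
tool_rot: [-0.48, 0.48, -0.519, 0.519]
contact_force: [-0.0, -0.6, -1.4]
gripper_width: 0.127
t 6.17 q [ 0.13  0.51 -0.6   1.42  0.29  1.3  -0.57] tcp [0.6722 0.1201 0.2959] F [-1.4  0.1 -0.4] w 0.124 -> lin [0.0001, 0.0659, -0.0003] dr [-0.04, 0.05, 0.04]
```

View pics/w3.png

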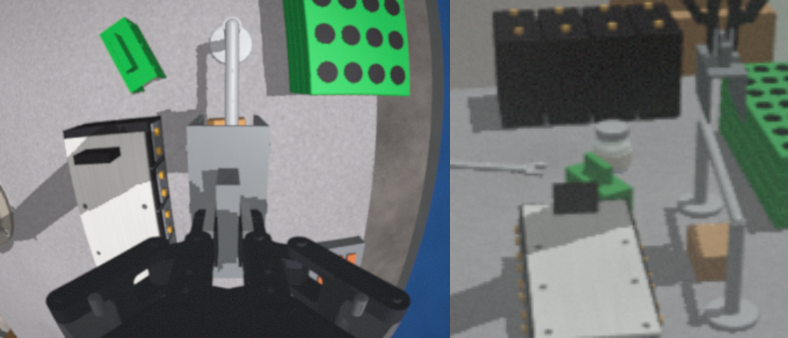

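```bash
python3 -m crank '[{"linear":[0,0.025,0.002],"dr":[0,0,0],"hand":-1},{"linear":[0,0.055,0.002],"dr":[0,0,0],"hand":-1},{"linear":[0,0.085,0.002],"dr":[0,0,0],"hand":-1},{"linear":[0,0.11,0.002],"dr":[0,0,0],"hand":-1},{"linear":[0,0.125,0.002],"dr":[0,0,0],"hand":-1},{"linear":[0,0.133,0.002],"dr":[0,0,0],"hand":-1},{"linear":[0,0.138,0.002],"dr":[0,0,0],"hand":-1},{"linear":[0,0.138,0.002],"dr":[0,0,0],"hand":-1},{"linear":[0,0.138,0.002],"dr":[0,0,0],"hand":-1}]'
python3 - <<'E'
from h import *
tomove([.672,.12,.156],-4.5)
im2=bot.read_camera('side')
cv2.imwrite('pics/s4.png',cv2.resize(im2[90:230,240:360],(480,560),interpolation=cv2.INTER_CUBIC))
tomove([.672,.12,.156],-4.5)
E
```

```text
t: 6.92
eef_pos: [0.6754, 0.1211, 0.1587]
tool_rot: [-0.481, 0.48, -0.518, 0.519]
contact_force: [0.1, 0.7, -2.1]
gripper_width: 0.124
t 6.92 q [ 0.11  0.63 -0.57  1.56  0.37  1.06 -0.63] tcp [0.6754 0.1211 0.1587] F [ 0.1  0.7 -2.1] w 0.124 -> lin [0.0013, 0.0027, -0.0033] dr [-0.12, 0.1, -0.04]
t 6.97 q [ 0.11  0.63 -0.57  1.56  0.37  1.06 -0.63] tcp [0.6755 0.1211 0.1587] F [ 0.5 -0.5 -1.3] w 0.123 -> lin [0.0014, 0.0027, -0.0034] dr [-0.13, 0.11, -0.04]
```

View pics/s4.png

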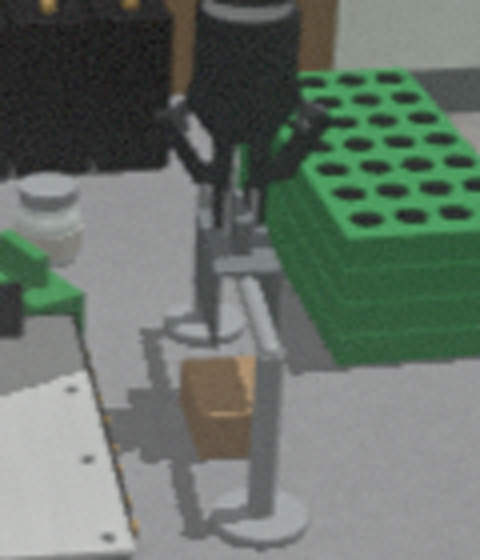

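The rail bar enters the tunnel at (245,285), between the legs and just under the ceiling. I'll lower it a hair, release and retreat.

```bash
python3 -m crank '[{"linear":[0,0.002,-0.001],"dr":[0,0,0],"hand":-1},{"linear":[0,0.002,-0.001],"dr":[0,0,0],"hand":-1},{"linear":[0,0.002,-0.001],"dr":[0,0,0],"hand":-0.5},{"linear":[0,0.002,-0.001],"dr":[0,0,0],"hand":0.5},{"linear":[0,0.002,-0.001],"dr":[0,0,0],"hand":0.5},{"linear":[0,0.002,-0.001],"dr":[0,0,0],"hand":0.5},{"linear":[0,-0.01,-0.001],"dr":[0,0,0],"hand":0.5},{"linear":[0,-0.03,-0.001],"dr":[0,0,0],"hand":0.5},{"linear":[0,-0.06,-0.001],"dr":[0,0,0],"hand":1},{"linear":[0,-0.1,-0.001],"dr":[0,0,0],"hand":1}]'
python3 -m crank '[{"linear":[0,-0.02,0],"dr":[0,0,0],"hand":1},{"linear":[0,-0.02,0],"dr":[0,0,0],"hand":1},{"linear":[0,-0.02,0],"dr":[0,0,0],"hand":1},{"linear":[0,-0.02,0],"dr":[0,0,0],"hand":1}]'
python3 - <<'E'
from h import *
o=bot.get_obs();im=bot.read_camera('wrist');im2=bot.read_camera('side');im3=bot.read_camera('top')
for c,z in [('side',.148),('top',.148)]:
    for d in bot.place_of(c,'guard_ceiling'): print(c,d['score'],d['xy'],ray(c,d['xy'],z))
    for d in bot.place_of(c,'plate_lug')[:1]: print(c,d['score'],d['xy'],ray(c,d['xy'],.126))
for d in bot.place_of('wrist','plate_lug')[:1]: print(d['score'],d['xy'],wray(d['xy'],.126,o))
tomove([.482,.122,.2],88)
S=np.hstack([cv2.resize(im2[90:230,240:360],(342,400)),cv2.resize(im,(400,400*384//512)) if 0 else cv2.resize(im3[130:280,150:320],(453,400),interpolation=cv2.INTER_CUBIC)])
cv2.imwrite('pics/s5.png',S)
E
```

```text
t: 7.8
eef_pos: [0.6722, 0.1205, 0.2565]
tool_rot: [0.479, -0.482, 0.52, -0.518]
contact_force: [1.4, -0.1, 0.4]
gripper_width: 0.992
t: 8.13
eef_pos: [0.6733, 0.1208, 0.2769]
tool_rot: [0.48, -0.481, 0.519, -0.519]
contact_force: [-0.8, -0.4, -0.3]
gripper_width: 1.001
side 0.64 [298.7, 150.1] [0.67783383 0.13004204 0.148     ]
side 0.37 [323.7, 322.9] [ 0.55812196 -0.57025138  0.148     ]
side 0.89 [237.2, 163.3] [0.48889551 0.11416432 0.126     ]
top 0.79 [194.8, 191.8] [0.47788864 0.12982185 0.126     ]
0.75 [93.9, 185.2] [0.48234236 0.12316817 0.126     ]
t 8.53 q [ 0.13  0.53 -0.6   1.44  0.3   1.26 -0.57] tcp [0.6736 0.121  0.2768] F [ 0.4 -0.3  0.1] w 0.997 -> lin [0.0136, 0.0769, -0.191] dr [0.05, -92.38, -0.03]
```

View pics/s5.png

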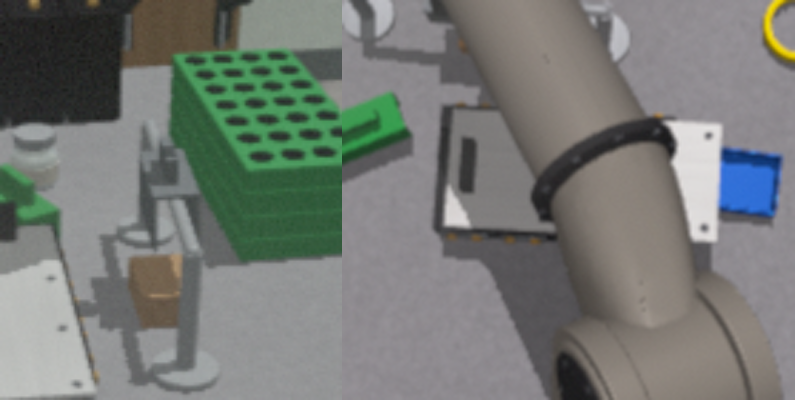

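The guard hangs astride the rail at side-crop px (170,185), let go of. Next is the lug, with the jaws closing along the plate's y.

```bash
python3 -m crank '[{"linear":[0.002,0,-0.02],"dr":[0,-6,0],"hand":1},{"linear":[0.004,0,-0.05],"dr":[0,-12,0],"hand":1},{"linear":[0.006,0,-0.08],"dr":[0,-18,0],"hand":1},{"linear":[0.008,0,-0.11],"dr":[0,-25,0],"hand":1},{"linear":[0.01,0,-0.14],"dr":[0,-32,0],"hand":1},{"linear":[0.012,0.01,-0.165],"dr":[0,-39,0],"hand":1},{"linear":[0.014,0.02,-0.185],"dr":[0,-46,0],"hand":1},{"linear":[0.014,0.027,-0.191],"dr":[0,-53,0],"hand":1},{"linear":[0.014,0.027,-0.191],"dr":[0,-60,0],"hand":1},{"linear":[0.014,0.027,-0.191],"dr":[0,-66,0],"hand":1}]'
python3 -c "
from h import *
tomove([.482,.124,.22],88.2)"
```

```text
t: 9.37
eef_pos: [0.4814, 0.1214, 0.2501]
tool_rot: [-0.686, 0.686, -0.171, 0.171]
contact_force: [0.7, 0.5, 0.2]
gripper_width: 1.001
t 9.37 q [ 0.42  0.28 -0.92  1.9   0.26  1.08  0.47] tcp [0.4814 0.1214 0.2501] F [0.7 0.5 0.2] w 1.001 -> lin [-0.0007, 0.0301, 0.0026] dr [0.06, -26.2, 0.0]
```

```bash
python3 -m crank '[{"linear":[0,0.01,0.002],"dr":[0,-6,0],"hand":1},{"linear":[0,0.02,0.002],"dr":[0,-13,0],"hand":1},{"linear":[0,0.03,0.002],"dr":[0,-20,0],"hand":1},{"linear":[0,0.03,0.002],"dr":[0,-26.5,0],"hand":1},{"linear":[0,0.03,0.002],"dr":[0,-26.5,0],"hand":1},{"linear":[0,0.03,0.002],"dr":[0,-26.5,0],"hand":1},{"linear":[0,0.03,0.002],"dr":[0,-26.5,0],"hand":1}]'
python3 - <<'E'
from h import *
bot.read_camera('top');o=bot.get_obs();im=bot.read_camera('wrist')
cv2.imwrite('pics/w6.png',im)
for n,z in [('plate_lug',.126),('plate_front',.083),('post',0)]:
    for d in bot.place_of('wrist',n)[:2]: print(n,d['score'],d['xy'],wray(d['xy'],z,o))
tomove([.482,.124,.092],88.2)
E
```

```text
t: 9.95
eef_pos: [0.4834, 0.1235, 0.2206]
tool_rot: [0.707, -0.707, 0.013, -0.013]
contact_force: [-0.1, -0.5, 0.7]
gripper_width: 1.0
plate_lug 0.82 [256.7, 191.6] [0.4833587  0.12139994 0.126     ]
plate_front 0.68 [24.5, 182.5] [ 0.47628525 -0.16965625  0.083     ]
t 10.2 q [ 0.46  0.35 -1.    1.93  0.34  1.04  0.85] tcp [0.4833 0.1235 0.2205] F [-0.5  0.1 -0.7] w 0.997 -> lin [-0.0013, 0.1285, 0.0005] dr [0.01, -0.13, 0.03]
```

View pics/w6.png

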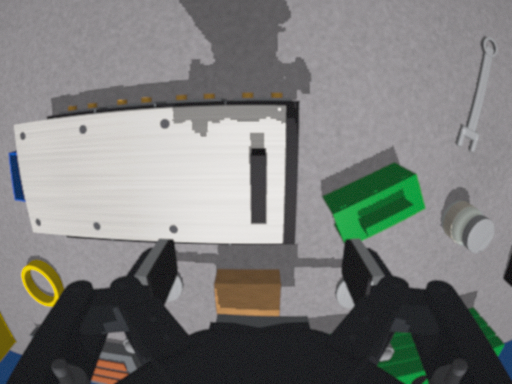

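The lug is at px (259,187), midway between the fingers (163 and 355). I'll descend with the jaws half open to stay clear of the green look-alike, then grip.

```bash
python3 -m crank '[{"linear":[0,0.015,0],"dr":[0,0,0],"hand":0.1},{"linear":[0,0.045,0],"dr":[0,0,0],"hand":0.1},{"linear":[0,0.08,0],"dr":[0,0,0],"hand":0.1},{"linear":[0,0.11,0],"dr":[0,0,0],"hand":0.1},{"linear":[0,0.125,0],"dr":[0,0,0],"hand":0.1},{"linear":[0,0.1295,0],"dr":[0,0,0],"hand":-0.2},{"linear":[0,0.1295,0],"dr":[0,0,0],"hand":-0.4},{"linear":[0,0.1295,0],"dr":[0,0,0],"hand":-0.6},{"linear":[0,0.1295,0],"dr":[0,0,0],"hand":-1},{"linear":[0,0.1295,0],"dr":[0,0,0],"hand":-1}]' 60
python3 -m crank '[{"linear":[0,0,0],"dr":[0,0,0],"hand":-1},{"linear":[0,0,0],"dr":[0,0,0],"hand":-1},{"linear":[0,0,0],"dr":[0,0,0],"hand":-1}]'
python3 -c "
from h import *
tomove([.477,-.043,.09],88.2)"
```

```text
t: 11.03
eef_pos: [0.4839, 0.1236, 0.092]
tool_rot: [0.707, -0.707, 0.011, -0.013]
contact_force: [0.3, 0.8, 1.7]
gripper_width: 0.153
t: 11.28
eef_pos: [0.4839, 0.1237, 0.092]
tool_rot: [0.707, -0.707, 0.011, -0.012]
contact_force: [-2.2, -1.5, 6.8]
gripper_width: 0.154
t 11.28 q [ 0.32  0.53 -0.86  2.05  0.56  0.81  0.66] tcp [0.4839 0.1237 0.092 ] F [-2.2 -1.5  6.8] w 0.154 -> lin [-0.0014, 0.002, -0.1668] dr [-0.01, -0.11, 0.11]
```

```bash
python3 -m crank '[{"linear":[0,0.001,-0.006],"dr":[0,0,0],"hand":-1},{"linear":[0,0.001,-0.018],"dr":[0,0,0],"hand":-1},{"linear":[0,0.001,-0.034],"dr":[0,0,0],"hand":-1},{"linear":[0,0.001,-0.052],"dr":[0,0,0],"hand":-1},{"linear":[0,0.001,-0.07],"dr":[0,0,0],"hand":-1},{"linear":[0,0.001,-0.088],"dr":[0,0,0],"hand":-1},{"linear":[0,0.001,-0.106],"dr":[0,0,0],"hand":-1},{"linear":[0,0.001,-0.122],"dr":[0,0,0],"hand":-1},{"linear":[0,0.001,-0.134],"dr":[0,0,0],"hand":-1},{"linear":[0,0.001,-0.14],"dr":[0,0,0],"hand":-1}]'
python3 -m crank '[{"linear":[0,0,0],"dr":[0,0,0],"hand":-1},{"linear":[0,0,0],"dr":[0,0,0],"hand":-1},{"linear":[0,0,0],"dr":[0,0,0],"hand":-1}]'
python3 - <<'E'
from h import *
tomove([.477,-.043,.09],88.2)
im=bot.read_camera('top')
cv2.imwrite('pics/t7.png',cv2.resize(im[150:255,245:355],(792,756)[::1] if 0 else (628,600),interpolation=cv2.INTER_CUBIC))
for n,z in [('plate_front',.083),('post',0)]:
    for d in bot.place_of('top',n)[:2]: print(n,d['score'],d['xy'],ray('top',d['xy'],z))
bot.read_camera('side')
for n,z in [('plate_front',.083),('post',0)]:
    for d in bot.place_of('side',n)[:2]: print(n,d['score'],d['xy'],ray('side',d['xy'],z))
E
```

```text
t: 12.12
eef_pos: [0.4812, -0.0138, 0.0921]
tool_rot: [0.709, -0.705, 0.009, -0.013]
contact_force: [0.6, 11.4, 10.4]
gripper_width: 0.156
t: 12.37
eef_pos: [0.4811, -0.0148, 0.092]
tool_rot: [0.708, -0.706, 0.009, -0.013]
contact_force: [0.1, 3.9, 10.3]
gripper_width: 0.152
t 12.37 q [ 0.61  0.5  -0.87  2.09  0.54  0.78  0.95] tcp [ 0.4811 -0.0148  0.092 ] F [ 0.1  3.9 10.3] w 0.152 -> lin [-0.0032, 0.0019, -0.0283] dr [-0.1, -0.04, 0.31]
plate_front 0.7 [334.6, 198.6] [ 0.47229879 -0.30634389  0.083     ]
post 0.53 [339.7, 238.7] [ 0.3500725  -0.33947789  0.        ]
plate_front 0.78 [254.0, 262.2] [ 0.47490815 -0.30050651  0.083     ]
post 0.9 [202.1, 305.2] [ 3.50448373e-01 -3.33024041e-01 -1.11022302e-16]
post 0.51 [297.3, 174.4] [0.70771667 0.24768238 0.        ]
```

View pics/t7.png

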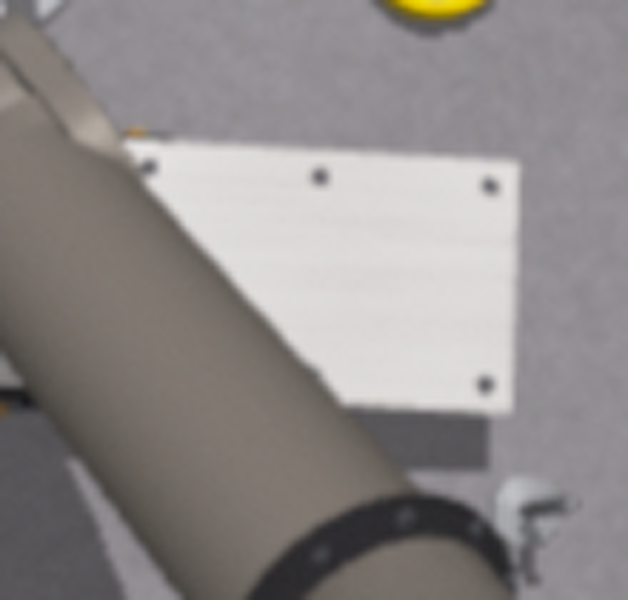

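Run:
```python
from h import *
f=lambda x,y,z:ray('top',(245+(x+.5)/5.709-.5,150+(y+.5)/5.709-.5),z)
a,b=f(519,161,.086),f(512,412,.086);c=(a+b)/2;print('front corners',a,b,'mid',c,np.degrees(np.arctan2(*(a-b)[1::-1])))
print('foot',f(527,508,.004),'tip',f(572,502,.13), f(565,502,.13))
o=bot.get_obs();print('prop front',o['eef_pos'][1]-.2949)
for y in (-.33,-.335,-.34): print(y,'top px tip',(proj('top',(.351,y,.13))-[245,150]+.5)*5.709,'foot',(proj('top',(.351,y,0))-[245,150]+.5)*5.709,'side tip',proj('side',(.351,y,.13)),'foot',proj('side',(.351,y,0)))
im=bot.read_camera('side');cv2.imwrite('pics/s8.png',cv2.resize(im[235:325,165:285],(800,600),interpolation=cv2.INTER_CUBIC))
```

```text
front corners [ 0.53836714 -0.30895482  0.086     ] [ 0.3990465  -0.30427544  0.086     ] mid [ 0.46870682 -0.30661513  0.086     ] -1.9236775422834107
foot [ 0.35014068 -0.3293869   0.004     ] tip [ 0.34895323 -0.3267081   0.13      ] [ 0.34887147 -0.32300868  0.13      ]
prop front -0.3097222687707149
-0.33 top px tip [578.69385263 498.74042625] foot [527.0988268  507.26409623] side tip [199.13619369 258.89216575] foot [202.25791577 304.25427356]
-0.335 top px tip [588.15376959 498.95097854] foot [535.74344054 507.45625044] side tip [199.27322223 260.32615199] foot [202.39884042 305.77715305]
-0.34 top px tip [597.61314784 499.16151884] foot [544.38760451 507.64839465] side tip [199.41135805 261.77172574] foot [202.54083761 307.31162276]
```

View pics/s8.png

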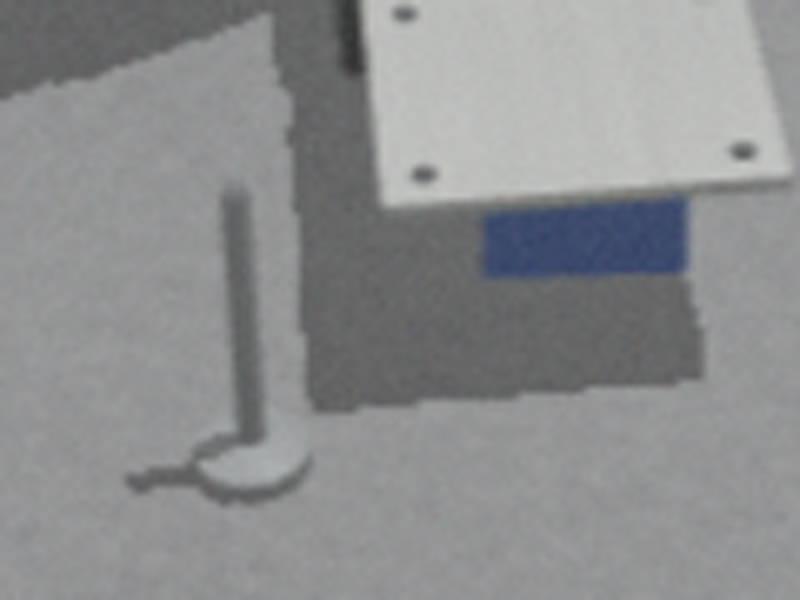

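```bash
python3 - <<'E'
from h import *
f=lambda x,y,z:ray('side',(165+(x+.5)/6.667-.5,235+(y+.5)/6.667-.5),z)
print('front bottom',f(383,209,.08),f(790,181,.08)); print('foot',f(250,459,.003),'tip',f(234,180,.13))
E
python3 -m crank '[{"linear":[0,0,-0.006],"dr":[0,0,0],"hand":-1},{"linear":[0,0,-0.014],"dr":[0,0,0],"hand":-1},{"linear":[0,0,-0.021],"dr":[0,0,0],"hand":-1},{"linear":[0,0,-0.025],"dr":[0,0,0],"hand":-1},{"linear":[0,0,-0.025],"dr":[0,0,0],"hand":-1},{"linear":[0,0,-0.025],"dr":[0,0,0],"hand":-1},{"linear":[0,0,-0.025],"dr":[0,0,0],"hand":-1}]'
python3 - <<'E'
from h import *
im=bot.read_camera('side');cv2.imwrite('pics/s9.png',np.hstack([cv2.resize(im[235:325,165:285],(533,400),interpolation=cv2.INTER_CUBIC),cv2.resize(im[90:230,240:330],(257,400))]))
tomove([.477,-.043,.09],88.2)
E
```

```text
front bottom [ 0.40179542 -0.29899413  0.08      ] [ 0.5416635  -0.30522165  0.08      ]
foot [ 0.35070499 -0.33046551  0.003     ] tip [ 0.35159167 -0.33940869  0.13      ]
t: 13.3
eef_pos: [0.4807, -0.0379, 0.0921]
tool_rot: [0.708, -0.706, 0.009, -0.013]
contact_force: [0.1, 8.9, 10.8]
gripper_width: 0.152
t 13.35 q [ 0.66  0.5  -0.87  2.09  0.54  0.78  1.  ] tcp [ 0.4807 -0.0379  0.0921] F [ 0.7  8.4 11.2] w 0.157 -> lin [-0.0036, 0.0021, -0.0052] dr [-0.23, 0.04, 0.36]
```

View pics/s9.png

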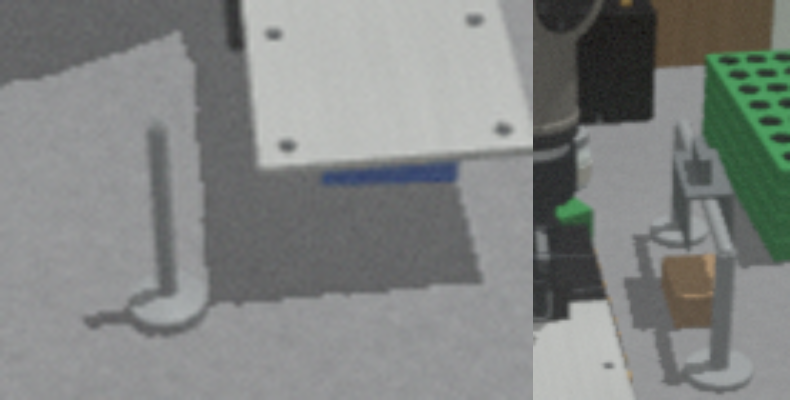

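The plate has slid in with its front near the post, and the guard is still on the rail. My estimates of the remaining distance range from 2 to 13 mm. I've used up the picture views, so I'll nudge 5 mm and check numerically.

```bash
python3 -m crank '[{"linear":[0,0,-0.0025],"dr":[0,0,0],"hand":-1},{"linear":[0,0,-0.005],"dr":[0,0,0],"hand":-1},{"linear":[0,0,-0.005],"dr":[0,0,0],"hand":-1},{"linear":[0,0,-0.005],"dr":[0,0,0],"hand":-1},{"linear":[0,0,-0.005],"dr":[0,0,0],"hand":-1},{"linear":[0,0,-0.005],"dr":[0,0,0],"hand":-1}]'
python3 - <<'E'
from h import *
tomove([.477,-.043,.09],88.2)
t=bot.read_camera('top').astype(float).mean(2)
# front edge: bright plate -> grey bench, columns 325..360
for x in (.43,.45,.47,.49,.51):
    c,r=proj('top',(x,-.33,.086));r=int(round(r));row=cv2.GaussianBlur(t,(1,5),0)[r,318:362];g=-np.diff(row);i=g.argmax();s=slice(i-2,i+3);cc=318.5+(np.arange(len(g))[s]*g[s]).sum()/g[s].sum()
    print('top front',np.round(ray('top',(cc,r),.086)[:2],4))
s=bot.read_camera('side').astype(float).mean(2)
for x in (.42,.44,.46,.48,.5):   # front bottom edge -> darker shadow/bin beneath
    c,r=proj('side',(x,-.33,.086));c=int(round(c));r0=int(r)-14;col=cv2.GaussianBlur(s,(5,1),0)[r0:r0+30,c];g=-np.diff(col)
    i=g.argmax();print('side',c,np.round(col[i-5:i+6]).astype(int).tolist(),'top-edge y at',r0+i+.5,np.round(ray('side',(c,r0+i+.5),.080)[:2],4),np.round(ray('side',(c,r0+i+.5),.086)[:2],4))
for c,z in (('top',.0),('side',.0)):
    for d in bot.cut_out(c,'post')[:1]:
        m=d['pixels'];ys,xs=np.nonzero(m);e=d['extent'];print(c,'post',d['score'],e,m.sum())
        if c=='side':
            w=[(y,xs[ys==y].min(),xs[ys==y].max()) for y in range(ys.min(),ys.max()+1)];print([tuple(map(int,a)) for a in w])
    for d in bot.place_of(c,'plate_front')[:1]: print('net front',ray(c,d['xy'],.083))
    for d in bot.place_of(c,'post')[:1]: print('net post',ray(c,d['xy'],0))
tt=t[228:252,325:350];print(tt.astype(int).tolist() and '\n'.join(' '.join('%3d'%v for v in q) for q in tt[2:20]))
print('foot px expected',proj('top',(.351,-.331,0)),proj('side',(.351,-.331,0)),[proj('side',(.351,y,0)).round(1).tolist() for y in (-.351,-.311)])
E
```

```text
t: 13.85
eef_pos: [0.4806, -0.0419, 0.0923]
tool_rot: [0.709, -0.705, 0.008, -0.013]
contact_force: [1.0, 10.7, 11.3]
gripper_width: 0.162
t 13.85 q [ 0.67  0.5  -0.87  2.09  0.54  0.78  1.01] tcp [ 0.4806 -0.0419  0.0923] F [ 1.  10.7 11.3] w 0.162 -> lin [-0.0036, 0.0022, -0.0012] dr [-0.3, 0.09, 0.38]
top front [ 0.4302 -0.3321]
top front [ 0.4491 -0.3329]
top front [ 0.4713 -0.3333]
top front [ 0.4903 -0.3339]
top front [ 0.5095 -0.3344]
side 232 [186, 166, 166, 182, 189, 188, 151, 119, 110, 106, 103] top-edge y at 272.5 [ 0.4215 -0.3254] [ 0.4208 -0.3327]
side 240 [188, 188, 188, 189, 188, 166, 126, 105, 85, 91, 102] top-edge y at 272.5 [ 0.4391 -0.3282] [ 0.4382 -0.3354]
side 249 [189, 189, 189, 189, 190, 183, 136, 114, 89, 80, 94] top-edge y at 271.5 [ 0.4594 -0.3278] [ 0.4584 -0.335 ]
side 258 [190, 189, 189, 188, 190, 188, 145, 118, 94, 83, 86] top-edge y at 270.5 [ 0.4798 -0.3274] [ 0.4786 -0.3347]
side 267 [189, 190, 189, 189, 189, 161, 123, 109, 100, 96, 100] top-edge y at 270.5 [ 0.4997 -0.3305] [ 0.4983 -0.3377]
top post 0.49 [357.4, 148.7, 388.4, 173.8] 395
net front [
[... 1704 characters left out ...]
47  47  46  54  63  80 107 121 141 139 115 108 119 144 156 152 144 147 146 145 144 144 144 146
 44  45  44  42  42  44  45  52  61  86  97  93  99 107 127 149 142 137 147 144 142 140 142 143 144
 50  61  60  49  42  43  43  41  43  45  50  58  78  93 114 134 140 145 146 143 141 140 141 142 144
 60  71  67  55  44  44  45  44  43  41  41  42  52  74 103 128 144 146 144 143 145 143 143 143 144
 62  66  57  50  44  44  45  43  42  44  44  42  43  61  95 126 143 144 144 145 145 142 143 144 143
 54  57  52  45  46  44  45  45  44  43  41  43  50  63  76 100 129 142 144 144 143 141 141 142 144
foot px expected [337.13054572 238.36013801] [202.28601548 304.55792855] [[202.9, 310.7], [201.7, 298.6]]
```

Final estimates: front edge mid-y is −0.333 from the top view, −0.335 from the side view and −0.337 from the arm pose. The target is about −0.336, so it is level within a few mm. I'll hold briefly, check and hand in.

```bash
python3 -m crank '[{"linear":[0,0,0],"dr":[0,0,0],"hand":-1},{"linear":[0,0,0],"dr":[0,0,0],"hand":-1},{"linear":[0,0,0],"dr":[0,0,0],"hand":-1},{"linear":[0,0,0],"dr":[0,0,0],"hand":-1},{"linear":[0,0,0],"dr":[0,0,0],"hand":-1},{"linear":[0,0,0],"dr":[0,0,0],"hand":-1}]'
python3 -c "
from h import *
bot.read_camera('side')
for d in bot.place_of('side','guard_ceiling')[:2]: print(d['score'],ray('side',d['xy'],.148))
tomove([.477,-.043,.09],88.2)
print(bot.hand_in())"
```

```text
t: 14.75
eef_pos: [0.4806, -0.0419, 0.0923]
tool_rot: [0.709, -0.705, 0.008, -0.013]
contact_force: [0.3, 11.3, 11.8]
gripper_width: 0.156
0.75 [0.68457993 0.13113276 0.148     ]
0.56 [0.50288632 0.09022717 0.148     ]
t 14.85 q [ 0.67  0.5  -0.87  2.09  0.54  0.78  1.01] tcp [ 0.4806 -0.0419  0.0923] F [ 0.1 10.3 11.9] w 0.155 -> lin [-0.0036, 0.0022, -0.0012] dr [-0.3, 0.09, 0.38]
the job is handed in; nothing more can be done
None
```

I hung the grey guard astride the rail and let go of it. I then slid the plate out along the stack to the gauge post, and handed the job in at 14.85 s with the gripper still holding the lug and pressing down with about 12 N. The hand-in reports no verdict.

**Guard:** the last side view still placed it on the rail, at about (0.68, 0.13) against a rail centre of about (0.67, 0.12).

**Plate front edge:** my estimates of its y disagree by a few millimetres. They are −0.333 (top view), −0.335 (side view) and −0.337 (arm pose), against a target of about −0.336. The network's points were a little further off, at −0.325 and −0.329. All but the side-view network point, about 11 mm short, are inside the 10 mm tolerance.

**Not checked:** I had used all 12 pictures before the last 5 mm nudge, so I checked that step by numbers only. At the final check the network's top-view outline of the post was a false detection, so I took the post position from the pixel values there. I did not measure the bystanders again at the end.

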